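# Snap the lid onto the nested stoneware dishes

### The arm

A 6-joint arm with a two-finger parallel gripper is mounted at the origin on the work surface. World frame = base frame: x ahead of the robot, y to its left, z up, the work surface at z = 0. Lengths are in m, angles in rad, forces in N, time in s.
With the tool pointing down it reaches from about 0.275 to 0.75 m from the base axis. Payload 10.2 kg.
Tool frame: the origin (TCP) lies midway between the tips of the shut fingers; the grasp point (between the pads) lies 19 mm behind it; z points along the fingers, y is the direction in which the jaws open and shut (so a half turn about z gives the same grasp; the last joint's range is limited). The gripper opens to 85 mm and grips with 20 to 120 N. Pads are 22 mm wide; open, the fingers measure 114 mm over their backs; the gripper's body (76 mm by 85 mm) begins 54 mm behind the grasp point. The pads swing forward as they close: fully open they stand 13 mm farther back than shut.
Start: joints at [1.011, 0.313, 1.498, -0, 1.331, -0.223], TCP at [0.174, 0.496, 0.231] pointing down, gripper open.
Joint ranges: [-2.94, 2.94], [-0.97, 2.17], [0.19, 2.56], [-1.23, 4.37], [0.02, 3.11], [-2.88, 2.88]. Speed limits (rad/s): [2.39, 2.39, 3.01, 3.14, 3.14, 3.14].

### API

Orientations are given as a unit quaternion [x, y, z, w].
In Python, from bench import arm gives the robot as it stands.
- The arm moves only by the tool send_rows, never from a script. Its arguments are lists of equal length, an entry for each row: "linear": the shift along the tool's x, y, z in cm, a list of three; "angular": the turn, a rotation vector about the tool's x, y, z in degrees, a list of three; "gripper": the gripper's target within -1 to 1 (fully open at 1, half-way at 0, shut at -1). A call has 1 to 5 rows; each row is the pose to reach, as a shift and turn from the pose commanded when the call began, along the tool's axes at that moment; what a row does not reach only later rows make up. A row lasts 1/10 s, in which the tool goes at most 50 mm and 8.59 degrees, less where a joint would pass 70% of its speed; a pose out of reach is approached as far as the arm can. A call with a gripper value outside its range is refused whole. The fingers move at their own pace and stop on an object; the grip force is fixed at half the most. Time passes only in rows, so rows that repeat a pose let the fingers close. It gives the time, the measured TCP pose, the force and the opening at its end, in the units of the state.
- arm.sense(): the state, without advancing time (a new reading comes with each control period).
- arm.camera(name): name is "scene" or "top"; returns (picture, depth): 384x512x3 uint8, red, green, blue; 384x512 float32, m along the optical axis (not along the pixel's ray), 0 where there is no reading.
- arm.camera_model(name): a dict with "K" (3x3 intrinsics, pixels), "R" (3x3) and "t" (3): a world point X has camera coordinates R X + t. Camera axes: x right, y down, z forward; pixel columns grow to the right and rows downward; lengths in m; the calibration is good to about 2 mm. A picture is of the moment at which its call begins. camera_model takes no time and is no camera call.
- arm.close_job(): hands the job in, once; it reports no verdict.
The state is a dict: "time_s": time; "qpos": joint angles; "qd": joint speeds; "effort": joint torques, N m; "tool_pos": TCP position; "tcp_rot": TCP orientation; "ft_force": force on the tool from outside, world axes, zero at the start; "moment": the same for the moment, N m; "grip_width": opening from 0.0 (shut) to 1.0 (fully open).
Only numpy, scipy, OpenCV 4.12 (cv2) and the standard library are available. Lean on these libraries where they do the work, as an engineer would, in place of code of your own. Each camera call takes 0.05 s, during which the arm holds its last target.

### The job

The two stoneware dishes are nested and ready to store: put their green plastic lid on the larger one. Hook the lid's rigid edge under the dish's rim, then press the side with the yellow flap down until it snaps under the rim, so that the lid is fully home all round. Keep the dish standing about where it is and leave everything else on the table alone.

Things in the scene. Friction and masses are not known exactly. Their poses are not given: they have to be found in the camera images.
- dish: Loose cream stoneware dish, 0.9 kg with the small brown dish nested in it. Origin: centre of underside; x across its short side, y along its long side. Brown rim flange all round: 124 (x) by 164 mm (y) outside, 5 mm thick, top 62 mm up. Wall below it 104 by 144 mm, so the flange overhangs 10 mm. At the start its -x side faces the robot (yaw within 0.45 rad); the lid fits either way round.
- dish_rim (a point): Centre of the plane of the dish's rim top, 62 mm over its underside; axes as the dish's.
- lid_center (a point): Centre of the loose green lid (0.12 kg), half-way up its 46 mm. x from hook edge (-x) to flap (+x), y along its long side, z up. Plate 4 mm thick, underside 5 mm below this point, x -66.5 to 59, y +-88 mm. Side skirts: inner faces y +-85, x +-40, bottom 23 mm below (on the table at the start, hook edge to the robot, yaw within 0.6 rad). Home: underside on the rim, centred, play 2 mm in x, 3 in y.
- lid_grip (a point): Centre of the lid's grip bar, 11 mm over the lid's centre. The bar stands in the middle of the plate: 18 mm wide (lid x), 60 mm long (lid y), its top 12 mm above and the plate's top 12 mm below this point. Grip it from above across its 18 mm.
- lid_hook (a point): On the plate's underside, at the middle of the hook edge, 62 mm to -x of the lid's centre; level with the rim top when home. Rigid skirt here (inner face 1.5 mm further out, 140 mm long, 14 mm deep) with an inward ledge 6 mm long; its upper face is 7 mm under the plate at the root, 9.5 mm at the tip. It goes under the flange from outside, flap side raised 10 to 25 degrees; it cannot be pressed over.
- lid_catch (a point): On the plate's underside, at the middle of the flap side, 58.5 mm to +x of the lid's centre. Level with the rim top when home; while its catch still rides on the flange it stands 2 to 15 mm higher or the flap stands open by over 0.15 rad.
- flap (a joint): Yellow flap along the lid's +x edge, 108 mm long, hanging to 1 mm off the table, out to x = 67 mm (tab 71). 0 = closed (as at the start), positive = swung outwards (rad), sprung to 0. Its inward catch has a sloping lead-in: with the hook edge engaged, pressing the plate straight down between grip bar and flap with about 5 to 15 N spreads it by 0.3 to 0.5 and it snaps under the flange.
- pot_lid: Blue enamel pot lid lying flat, 197 mm across, 52 mm high with its black knob. Leave alone. Origin at the centre of its underside.
- paddle: Wooden stirring paddle lying flat, 310 mm long (along its x, blade to +x, 68 mm wide), 9 mm thick. Leave alone. Origin on its underside, mid-length.
- measuring_cup: Glass measuring cup, 92 mm across the rim, 102 mm high, handle to its +y side. Leave alone. Origin at the centre of its underside.
- spoon_rest: White ceramic spoon rest: bowl 116 mm across with a 75 mm tongue to its -x side, 18 mm high. Leave alone. Origin on the underside of the bowl.
- spice_jar: Red-brown spice jar, 52 mm across, 80 mm high, standing between the dish and the lid. Leave alone. Origin at the centre of its underside.
- salt_bowl: Small terracotta salt bowl, 84 mm across, 40 mm high. Leave alone. Origin at the centre of its underside.
There are look-alikes about, which are no part of the job. Leave any pink look-alike of the part that bears lid_center alone.

How it is judged:
By the outcome, as a careful person would: the job done as asked, in the order asked, and still so for the second after the job is handed in, with the robot touching nothing.
It also fails if it takes over 58 s, if anything falls off the work surface, if the arm or the gripper's body presses on something with over 40 N, if the wrist force passes 120 N, or if a joint passes its speed limit or range.

## Working session

There is one attempt and no reset: what is moved stays moved. The work goes in short steps, Python scripts to look and compute and a tool call to move; the robot and the scene stay as the last step left them, time stands still between calls to the robot, and variables do not carry over. Pictures are saved under pics/ and viewed, and the job is handed in when it is done.

Besides the shell and the picture viewer there is one more tool, called after "Emit:" by a JSON object that holds its "api" and its "payload". send_rows: Moves the arm, as the interface text tells. Its arguments: {"type":"object","properties":{"linear":{"type":"array"},"angular":{"type":"array"},"gripper":{"type":"array"}},"required":["linear","angular","gripper"]}

```bash
ls; mkdir -p pics
python3 - <<'E'
from bench import arm
import cv2,numpy as np
for n in ("scene","top"):
    im,d=arm.camera(n); cv2.imwrite(f"pics/{n}0.png",im[:,:,::-1]); np.savez(f"{n}0.npz",im=im,d=d)
    m=arm.camera_model(n); print(n,m)
    print((d>0).mean())
print(arm.sense())
E
```

```text
pics
scene {'K': array([[402.9857667 ,   0.        , 257.13036154],
       [  0.        , 402.9857667 , 191.32694356],
       [  0.        ,   0.        ,   1.        ]]), 'R': array([[-0.41101255,  0.9114761 , -0.01673344],
       [ 0.52619728,  0.22220946, -0.82081629],
       [-0.7444361 , -0.34617088, -0.57094712]]), 't': array([ 0.21798554, -0.2316052 ,  1.66813558])}
0.9646759033203125
top {'K': array([[365.86309837,   0.        , 253.12585828],
       [  0.        , 365.86309837, 194.0474739 ],
       [  0.        ,   0.        ,   1.        ]]), 'R': array([[-0.0283443 , -0.99954613,  0.01020505],
       [-0.99723794,  0.02757474, -0.06896467],
       [ 0.06865197, -0.01213162, -0.99756691]]), 't': array([0.00817398, 0.52215063, 1.19973528])}
0.9958445231119791
{'time_s': 0.1, 'qpos': array([ 1.01059479e+00,  3.13373621e-01,  1.49833226e+00, -1.54402418e-05,
        1.33102005e+00, -2.23412014e-01]), 'qd': array([ 0.00052558, -0.00142297, -0.00350256, -0.00106806,  0.00055703,
       -0.00010956]), 'effort': array([ 1.72636264e-03, -4.12904084e+01, -2.60136974e+01, -2.48014785e-04,
        3.11577387e-03,  1.02320874e-05]), 'tool_pos': array([0.17338916, 0.49530257, 0.23081362]), 'tcp_rot': array([ 1.67598196e-01,  9.85855224e-01, -5.26559925e-04, -2.09444984e-04]), 'ft_force': array([ 0.56876086, -1.17310771,  0.09556913]), 'moment': array([ 0.01750473, -0.01804659, -0.00211948]), 'grip_width': 1.0004716905213609}
```

View pics/scene0.png

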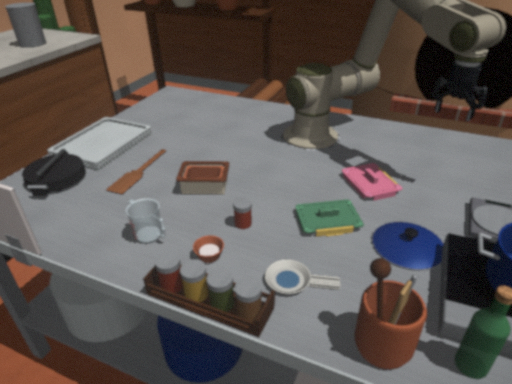

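View pics/top0.png

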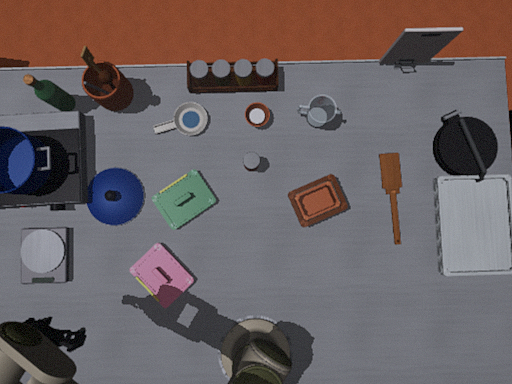

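```bash
cat > h.py <<'E'
import numpy as np,cv2
from bench import arm
def ray(n,uv,z):
    m=arm.camera_model(n);K,R,t=m["K"],m["R"],m["t"]
    uv=np.atleast_2d(uv).astype(float)
    d=np.c_[uv,np.ones(len(uv))]@np.linalg.inv(K).T@R
    c=-R.T@t
    return c+d*((z-c[2])/d[:,2])[:,None]
def pts(n,mask,depth):
    m=arm.camera_model(n);K,R,t=m["K"],m["R"],m["t"]
    v,u=np.nonzero(mask&(depth>0)); 
    pc=np.c_[u,v,np.ones(len(u))]@np.linalg.inv(K).T*depth[v,u][:,None]
    return (pc-t)@R
def rect(n,mask,z):
    cs,_=cv2.findContours(mask.astype(np.uint8),cv2.RETR_EXTERNAL,cv2.CHAIN_APPROX_NONE)
    c=max(cs,key=cv2.contourArea)[:,0,:]
    w=ray(n,c,z)[:,:2]
    r=cv2.minAreaRect((w*1000).astype(np.float32)); return r,cv2.boxPoints(r)
E
python3 - <<'E'
from h import *
for n in("top","scene"):
    f=np.load(n+"0.npz");im,d=f["im"],f["d"];hsv=cv2.cvtColor(im,cv2.COLOR_RGB2HSV)
    box={"top":dict(lid=(140,160,230,240),dish=(280,165,360,235)),"scene":dict(lid=(285,190,370,245),dish=(165,150,240,205))}[n]
    def inb(m,b):
        o=np.zeros_like(m);o[b[1]:b[3],b[0]:b[2]]=m[b[1]:b[3],b[0]:b[2]];return o
    H,S,V=hsv[...,0],hsv[...,1],hsv[...,2]
    g=inb((H>55)&(H<90)&(S>70),box["lid"]); y=inb((H>18)&(H<38)&(S>90),box["lid"])
    br=inb(((H<15)|(H>172))&(S>100),box["dish"])
    for nm,m,z in(("lid",g,.022),("yel",y,.015),("dish",br,.062)):
        r,b=rect(n,m,z);print(n,nm,m.sum(),np.round(r[0],1),np.round(r[1],1),round(r[2],1));print(b.round().tolist())
        p=pts(n,m,d);print(" z pct",np.percentile(p[:,2],[5,25,50,75,95]).round(4))
    p=None
    m=g;v,u=np.nonzero(m&(d>0));P=pts(n,m,d);k=P[:,2]>.038
    print("bar",k.sum(),P[k].mean(0).round(4)); 
    if k.sum()>5: print(cv2.minAreaRect((P[k][:,:2]*1000).astype(np.float32)))
    vis=im.copy();vis[g]=(0,255,0);vis[y]=(255,255,0);vis[br]=(255,0,0)
    b=box["lid"];b2=box["dish"]
    a=np.hstack([cv2.resize(vis[b[1]:b[3],b[0]:b[2]],(400,350),interpolation=0),cv2.resize(vis[b2[1]:b2[3],b2[0]:b2[2]],(400,350),interpolation=0)])
    cv2.imwrite(f"pics/mask_{n}.png",a[:,:,::-1])
E
```

```text
top lid 1480 [510.7 222.6] [131.2 175.1] 32.7
[[408.0, 261.0], [503.0, 113.0], [613.0, 184.0], [519.0, 332.0]]
 z pct [0.0185 0.0211 0.0229 0.0246 0.0434]
top yel 56 [566.  259.1] [  5.6 104.8] 32.6
[[535.0, 302.0], [592.0, 213.0], [597.0, 216.0], [540.0, 305.0]]
 z pct [-0.0008  0.0191  0.0214  0.0227  0.0271]
top dish 1803 [ 493.9 -211.6] [122.1 162.7] 21.8
[[407.0, -159.0], [467.0, -310.0], [581.0, -264.0], [520.0, -113.0]]
 z pct [0.0069 0.0107 0.0532 0.061  0.0646]
bar 87 [0.51   0.2223 0.0464]
((510.07177734375, 222.95205688476562), (18.63893699645996, 58.48542022705078), 34.508033752441406)
scene lid 1435 [514.8 222.6] [130.3 174.9] 32.7
[[413.0, 261.0], [507.0, 114.0], [617.0, 184.0], [522.0, 331.0]]
 z pct [0.0194 0.021  0.022  0.0233 0.0436]
scene yel 261 [567.2 259.5] [ 32.2 112.6] 32.3
[[524.0, 299.0], [584.0, 203.0], [611.0, 220.0], [551.0, 316.0]]
 z pct [0.0029 0.0085 0.0156 0.0203 0.0228]
scene dish 730 [ 496.9 -210.7] [113.2 155.6] 21.8
[[415.0, -159.0], [473.0, -304.0], [578.0, -262.0], [521.0, -117.0]]
 z pct [0.0133 0.0322 0.0521 0.0607 0.063 ]
bar 106 [0.5138 0.2249 0.0441]
((512.807861328125, 224.8067169189453), (23.029788970947266, 60.37035369873047), 33.510738372802734)
```

```bash
cat >> h.py <<'E'
from scipy.spatial.transform import Rotation as Ro
def Rt(yaw,tilt=0):  # deg; yaw of lid x; tilt=flap side raised
    yw=np.radians(yaw);x=np.array([-np.sin(yw),np.cos(yw),0]);y=np.array([np.cos(yw),np.sin(yw),0])
    R0=np.c_[x,y,[0,0,-1]]
    return Ro.from_rotvec(-np.radians(tilt)*x)*Ro.from_matrix(R0)
def go(pos,yaw,tilt=0):
    s=arm.sense();R=Ro.from_quat(s["tcp_rot"])
    print("t",s["time_s"],"pos",s["tool_pos"].round(4),"F",s["ft_force"].round(1),"w",round(s["grip_width"],3))
    print("lin cm",(R.inv().apply(np.array(pos)-s["tool_pos"])*100).round(2),"ang",np.degrees((R.inv()*Rt(yaw,tilt)).as_rotvec()).round(2))
E
python3 - <<'E'
from h import *
go((.512,.2235,.13),32.7)
print(ray("top",(252,160),.08))
E
```

```text
t 0.1 pos [0.1734 0.4953 0.2308] F [ 0.6 -1.2  0.1] w 1.0
lin cm [-40.94 -14.45  10.09] ang [-7.0e-02  1.0e-02  3.8e+01]
[[ 0.62645023 -0.0051894   0.08      ]]
```

View pics/mask_top.png

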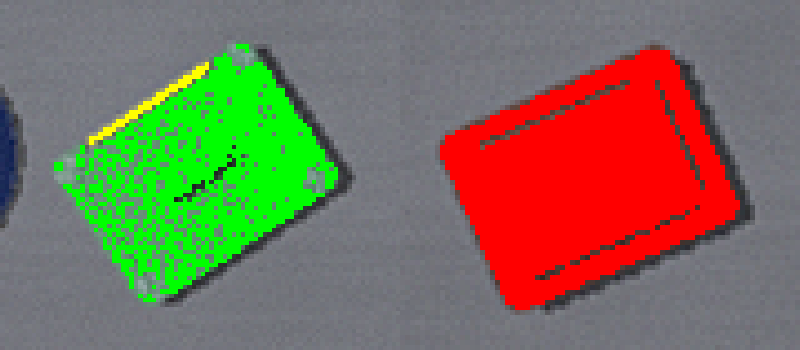

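The masks match the real outlines: the lid fills the left crop with its yellow flap at the upper left, and the dish fills the right crop. Both measured sizes agree with the given ones. Moving above the lid now.

Emit:
{"api": "send_rows", "payload": {"linear": [[-4,-1.4,0],[-8,-2.8,0],[-12.5,-4.3,0],[-17,-5.8,1],[-21,-7.2,2]], "angular": [[0,0,8],[0,0,16],[0,0,24],[0,0,32],[0,0,38]], "gripper": [1,1,1,1,1]}}

```text
time_s: 0.6
tool_pos: [0.3493, 0.3566, 0.211]
tcp_rot: [0.482, 0.876, 0.0, 0.0]
ft_force: [0.0, 0.4, -0.8]
grip_width: 0.999
```

```bash
python3 -c "
from h import *
go((.512,.2235,.10),32.7)"
```

```text
t 0.6 pos [0.3493 0.3566 0.211 ] F [ 0.   0.4 -0.8] w 0.999
lin cm [-19.95   6.6   11.1 ] ang [ 0.02  0.01 -0.32]
```

Emit:
{"api": "send_rows", "payload": {"linear": [[-4,1.3,2],[-8,2.6,4],[-12,4,6],[-16,5.3,9],[-19.95,6.6,11.1]], "angular": [[0,0,-0.3],[0,0,-0.3],[0,0,-0.3],[0,0,-0.3],[0,0,-0.3]], "gripper": [0.2,0.2,0.2,0.2,0.2]}}

```text
time_s: 1.1
tool_pos: [0.5117, 0.2246, 0.0985]
tcp_rot: [0.477, 0.879, -0.001, -0.001]
ft_force: [0.5, 0.9, 0.6]
grip_width: 0.603
```

```bash
python3 -c "
from h import *
go((.512,.2235,.026),32.7)"
```

```text
t 1.1 pos [0.5117 0.2246 0.0985] F [0.5 0.9 0.6] w 0.603
lin cm [-0.11 -0.02  7.25] ang [-0.09 -0.04  0.3 ]
```

Emit:
{"api": "send_rows", "payload": {"linear": [[0,0,2.5],[-0.1,0,5],[-0.1,0,6.5],[-0.1,0,7.2],[-0.1,0,7.2]], "angular": [[0,0,0.3],[0,0,0.3],[0,0,0.3],[0,0,0.3],[0,0,0.3]], "gripper": [0.2,0.2,0.2,0.2,0.2]}}

```text
time_s: 1.6
tool_pos: [0.5113, 0.225, 0.0276]
tcp_rot: [0.479, 0.878, -0.001, -0.001]
ft_force: [-0.3, 0.2, 0.9]
grip_width: 0.597
```

Emit:
{"api": "send_rows", "payload": {"linear": [[0,0,0],[0,0,0],[0,0,0],[0,0,0],[0,0,0]], "angular": [[0,0,0],[0,0,0],[0,0,0],[0,0,0],[0,0,0]], "gripper": [-1,-1,-1,-1,-1]}}

```text
time_s: 2.1
tool_pos: [0.5124, 0.2253, 0.0294]
tcp_rot: [0.479, 0.878, 0.001, 0.001]
ft_force: [-0.8, -0.4, 6.5]
grip_width: 0.194
```

Emit:
{"api": "send_rows", "payload": {"linear": [[0,0,-0.2],[0,0,-0.6],[0,0,-1.5],[0,0,-3],[0,0,-5]], "angular": [[0,0,0],[0,0,0],[0,0,0],[0,0,0],[0,0,0]], "gripper": [-1,-1,-1,-1,-1]}}

```text
time_s: 2.6
tool_pos: [0.5114, 0.225, 0.0788]
tcp_rot: [0.479, 0.878, -0.0, -0.0]
ft_force: [-0.2, 0.3, -1.7]
grip_width: 0.192
```

Emit:
{"api": "send_rows", "payload": {"linear": [[0,0,-2],[0,0,-4.5],[0,0,-7],[0,0,-9],[0,0,-9.3]], "angular": [[0,0,0],[0,0,0],[0,0,0],[0,0,0],[0,0,0]], "gripper": [-1,-1,-1,-1,-1]}}

```text
time_s: 3.1
tool_pos: [0.5127, 0.2253, 0.1741]
tcp_rot: [0.479, 0.878, 0.002, 0.002]
ft_force: [0.1, -0.0, -1.3]
grip_width: 0.191
```

Run:
```python
from h import *
print(arm.sense()["tool_pos"],arm.sense()["ft_force"],arm.sense()["grip_width"])
a=[]
for n in("scene","top"):
    im,d=arm.camera(n); np.savez(f"{n}1.npz",im=im,d=d)
    a.append(im[100:300,120:400] if n=="scene" else im[100:300,100:380])
cv2.imwrite("pics/lift1.png",cv2.resize(np.vstack([np.hstack(a)]),None,fx=1.42,fy=1.42)[:,:,::-1])
```

```text
[0.5126881  0.22533033 0.1741281 ] [ 0.13910156 -0.00540346 -1.29991337] 0.19117963505052493
```

View pics/lift1.png

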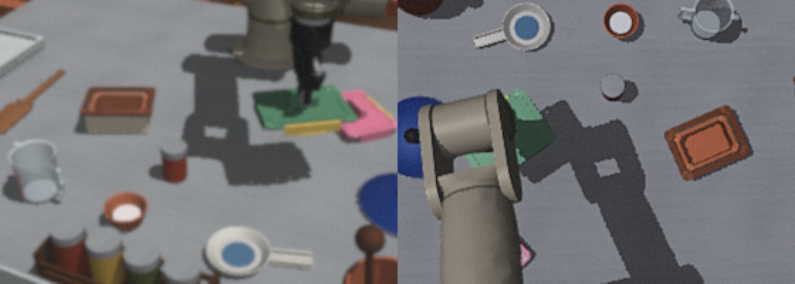

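```bash
cat >> h.py <<'E'
def lidmeas(n,im,d,s,band=None):
    hsv=cv2.cvtColor(im,cv2.COLOR_RGB2HSV);H,S,V=cv2.split(hsv)
    g=(H>55)&(H<95)&(S>60)
    R=Ro.from_quat(s["tcp_rot"])
    def sel(m):
        m=cv2.morphologyEx(m.astype(np.uint8),cv2.MORPH_OPEN,np.ones((2,2)))>0
        P=pts(n,m,d);L=R.inv().apply(P-s["tool_pos"])
        k=(abs(L[:,0])<.12)&(abs(L[:,1])<.1)&(abs(L[:,2])<.05); return P[k],L[k]
    yl=(H>18)&(H<38)&(S>90)
    return sel(g),sel(yl)
E
python3 - <<'E'
from h import *
s=arm.sense()
for n in("scene","top"):
    f=np.load(n+"1.npz");(P,L),(Py,Ly)=lidmeas(n,f["im"],f["d"],s)
    print(n,len(L),"z pct",np.percentile(L[:,2],[5,20,50,80,95]).round(4))
    k=abs(L[:,2]-np.median(L[:,2]))<.006; Q=L[k]
    A=np.c_[Q[:,:2],np.ones(len(Q))];c=np.linalg.lstsq(A,Q[:,2],rcond=None)[0];print("plane",c.round(4), "rms",np.std(A@c-Q[:,2]).round(4))
    r=cv2.minAreaRect((Q[:,:2]*1000).astype(np.float32));print(r, "ext",(Q.min(0)*1000).round(1),(Q.max(0)*1000).round(1))
    if len(Ly): print("yel",len(Ly),np.percentile(Ly*1000,[3,50,97],axis=0).round(1).tolist())
E
```

```text
scene 1315 z pct [-0.0124  0.0035  0.0048  0.0058  0.007 ]
plane [-0.     -0.0032  0.0049] rms 0.0013
((-1.6025543212890625, 6.788173675537109), (127.88963317871094, 176.38153076171875), 89.20195770263672) ext [-89.1 -57.8  -1.1] [86.8 71.7 10.5]
yel 292 [[-47.6, 64.6, 4.6], [-0.5, 68.2, 14.6], [49.2, 72.1, 25.7]]
top 1030 z pct [0.0021 0.0038 0.0054 0.0072 0.0091]
plane [-0.0001 -0.0021  0.0054] rms 0.002
((-1.8172149658203125, -0.882659912109375), (130.49998474121094, 174.17738342285156), 89.989501953125) ext [-88.9 -66.1  -0.5] [85.3 64.4 11.2]
yel 5 [[-52.8, 58.7, 2.3], [-50.6, 62.0, 5.3], [-48.3, 63.3, 13.0]]
```

```bash
cat >> h.py <<'E'
HK=np.array([-1.6,-62,10.5])/1000
C=np.array([.4955,-.211]);YAW=21.8
def tcp_for_hook(hx,hz,tilt,hy=0,yaw=YAW,HK=HK):  # mm in dish frame (x, height)
    a=np.radians(YAW);ex=np.array([np.cos(a),np.sin(a)]);ey=np.array([-np.sin(a),np.cos(a)])
    w=np.r_[C+ex*hx/1000+ey*hy/1000,hz/1000]
    return w-Rt(yaw,tilt).apply(HK)
def hook_now(HK=HK):
    s=arm.sense();R=Ro.from_quat(s["tcp_rot"]);w=s["tool_pos"]+R.apply(HK)
    a=np.radians(YAW);ex=np.array([np.cos(a),np.sin(a)]);ey=np.array([-np.sin(a),np.cos(a)])
    m=R.as_matrix();y=m[:,1]
    print("hook x,y,z mm",((w[:2]-C)@ex*1000).round(2),((w[:2]-C)@ey*1000).round(2),(w[2]*1000).round(2),"yaw",np.degrees(np.arctan2(y[1],y[0])).round(2),"tilt",np.degrees(np.arcsin(y[2])).round(2),"roll",np.degrees(np.arcsin(m[2,0])).round(2))
E
python3 -c "
from h import *
p=tcp_for_hook(-78,115,12);print(p)
go(p,YAW,12)"
```

```text
[ 0.47676513 -0.21677018  0.13816107]
t 3.2 pos [0.5117 0.2251 0.1714] F [-0.5 -0.8 -1.2] w 0.19
lin cm [-35.29 -26.82   3.32] ang [-11.93  -1.13  10.86]
```

Emit:
{"api": "send_rows", "payload": {"linear": [[-2.5,-1.9,0],[-6,-4.6,0],[-10,-7.6,0],[-14,-10.6,0],[-18,-13.6,0]], "angular": [[-2,0,2],[-4,-0.4,4],[-6,-0.6,5.5],[-8,-0.8,7],[-10,-1,9]], "gripper": [-1,-1,-1,-1,-1]}}

```text
time_s: 3.7
tool_pos: [0.4935, -0.0014, 0.1701]
tcp_rot: [0.545, 0.834, 0.072, 0.049]
ft_force: [1.3, 0.1, -1.3]
grip_width: 0.195
```

```bash
python3 -c "
from h import *
p=tcp_for_hook(-78,115,12)
go(p,YAW,12)"
```

```text
t 3.7 pos [ 0.4935 -0.0014  0.1701] F [ 1.3  0.1 -1.3] w 0.195
lin cm [-19.05 -10.57   1.43] ang [-1.97 -0.19  1.81]
```

Emit:
{"api": "send_rows", "payload": {"linear": [[-4.5,-2.5,0],[-9,-5,0.3],[-13.5,-7.5,0.7],[-17,-9.4,1.1],[-19,-10.6,1.4]], "angular": [[-1,0,1],[-2,-0.2,1.8],[-2,-0.2,1.8],[-2,-0.2,1.8],[-2,-0.2,1.8]], "gripper": [-1,-1,-1,-1,-1]}}

```text
time_s: 4.2
tool_pos: [0.4763, -0.2177, 0.1379]
tcp_rot: [0.558, 0.823, 0.086, 0.058]
ft_force: [-0.1, -0.1, -0.1]
grip_width: 0.199
```

Emit:
{"api": "send_rows", "payload": {"linear": [[0,0,0],[0,0,0]], "angular": [[0,0,0],[0,0,0]], "gripper": [-1,-1]}}

```text
time_s: 4.4
tool_pos: [0.477, -0.2144, 0.1387]
tcp_rot: [0.558, 0.824, 0.087, 0.058]
ft_force: [0.6, 0.5, -0.6]
grip_width: 0.191
```

```bash
cat > look.py <<'E'
import sys
from h import *
tag=sys.argv[1];s=arm.sense();hook_now()
a=[]
for n in("scene","top"):
    im,d=arm.camera(n); np.savez(f"{n}_{tag}.npz",im=im,d=d)
    c=im[110:240,130:310] if n=="scene" else im[130:260,230:410]
    a.append(cv2.resize(c,(540,390),interpolation=cv2.INTER_CUBIC)[:,70:470])
    (P,L),(Py,Ly)=lidmeas(n,im,d,s)
    print(n,len(L),len(Ly))
    if len(L)>50:
        k=abs(L[:,2]-np.median(L[:,2]))<.006;Q=L[k]
        A=np.c_[Q[:,:2],np.ones(len(Q))];c=np.linalg.lstsq(A,Q[:,2],rcond=None)[0];print(" plane",c.round(4)," ext",(Q.min(0)*1000).round(1),(Q.max(0)*1000).round(1))
        print(" rect",cv2.minAreaRect((Q[:,:2]*1000).astype(np.float32)))
    if len(Ly)>10: print(" yel",np.percentile(Ly*1000,[3,50,97],axis=0).round(1).tolist())
cv2.imwrite(f"pics/{tag}.png",np.hstack(a)[:,:,::-1])
E
python3 look.py pre
```

```text
hook x,y,z mm -76.91 2.14 115.53 yaw 21.79 tilt 11.99 roll 0.07
scene 516 221
 plane [0.0008 0.0064 0.0076]  ext [-82.4 -55.7   1.9] [88.7 71.1 12.7]
 rect ((3.2302093505859375, 7.190357208251953), (170.4705352783203, 126.6018295288086), 0.5100950598716736)
 yel [[-49.9, 63.0, 9.7], [1.5, 67.4, 19.1], [51.7, 72.8, 28.9]]
top 1280 133
 plane [-0.0007 -0.0019  0.007 ]  ext [-88.3 -63.2   1.3] [87.9 65.1 12.5]
 rect ((-0.18758392333984375, 0.8160285949707031), (176.1990509033203, 128.36790466308594), 0.09825360774993896)
 yel [[-48.4, 58.7, 4.5], [0.1, 64.8, 8.0], [47.7, 68.5, 26.3]]
```

View pics/pre.png

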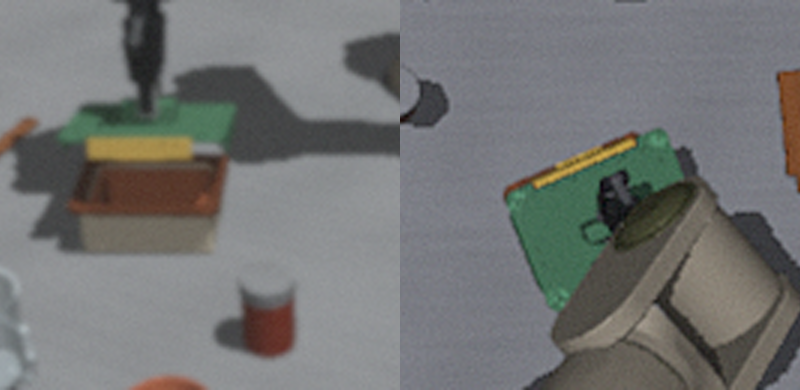

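The picture shows the lid held and tilted above the dish, flap away from the robot, and set back towards the robot. I'm correcting the y offset and coming down.

```bash
sed -i 's/^HK=.*/HK=np.array([0.3,-62,11.2])\/1000/' h.py; python3 -c "
from h import *
hook_now()
for z in (90,67): go(tcp_for_hook(-76,z,12),YAW,12)
f=np.load('top_pre.npz')
im=f['im'];H,S,V=cv2.split(cv2.cvtColor(im,cv2.COLOR_RGB2HSV))
"
```

```text
hook x,y,z mm -76.05 4.38 115.54 yaw 21.92 tilt 12.02 roll -0.0
t 4.5 pos [ 0.4775 -0.2137  0.1394] F [ 0.4 -0.1 -1.4] w 0.196
lin cm [-0.45 -0.53  2.5 ] ang [ 0.02 -0.02  0.12]
t 4.5 pos [ 0.4775 -0.2137  0.1394] F [ 0.4 -0.1 -1.4] w 0.196
lin cm [-0.45 -1.01  4.75] ang [ 0.02 -0.02  0.12]
```

Emit:
{"api": "send_rows", "payload": {"linear": [[-0.3,-0.2,0.8],[-0.45,-0.4,1.8],[-0.45,-0.5,2.5],[-0.45,-0.5,2.5]], "angular": [[0,0,0.1],[0,0,0.1],[0,0,0.1],[0,0,0.1]], "gripper": [-1,-1,-1,-1]}}

```text
time_s: 4.9
tool_pos: [0.4791, -0.2183, 0.1128]
tcp_rot: [0.558, 0.823, 0.087, 0.058]
ft_force: [0.5, -0.3, -0.4]
grip_width: 0.19
```

```bash
python3 look.py mid; python3 -c "
from h import *
go(tcp_for_hook(-76,66,12),YAW,12)"
```

```text
hook x,y,z mm -76.3 -0.32 88.99 yaw 21.75 tilt 11.98 roll 0.1
scene 535 218
 plane [-0.0003  0.001   0.0077]  ext [-84.7 -56.    1.8] [88.6 70.6 13.4]
 rect ((2.0050048828125, 7.192024230957031), (125.8503189086914, 173.6717529296875), 89.55062866210938)
 yel [[-48.0, 62.8, 8.7], [1.6, 67.5, 18.9], [50.6, 72.0, 28.3]]
top 1208 128
 plane [-0.0013 -0.0055  0.0067]  ext [-89.1 -63.2   0.7] [87.3 64.3 12.3]
 rect ((-1.0090179443359375, 1.8354644775390625), (127.40872955322266, 176.54112243652344), 89.05596923828125)
 yel [[-49.7, 58.4, 3.8], [-1.2, 64.2, 7.9], [46.4, 68.2, 24.4]]
t 5.0 pos [ 0.4795 -0.2188  0.1141] F [-0.6 -0.7 -0.5] w 0.196
lin cm [ 0.1  -0.5   2.37] ang [ 0.03  0.03 -0.03]
```

View pics/mid.png

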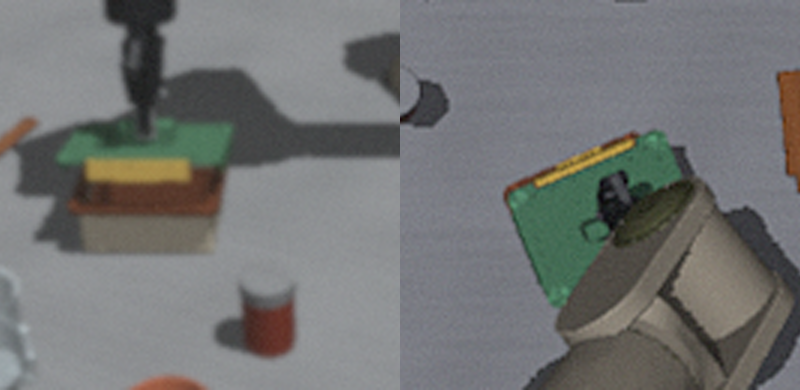

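The lid is square over the rim and low enough to check. Mean y offset is about 0 mm (top view -1, scene +1). I'm lowering to just above the expected contact.

Emit:
{"api": "send_rows", "payload": {"linear": [[0,-0.1,0.6],[0,-0.25,1.2],[0,-0.4,1.8],[0,-0.5,2.3],[0,-0.5,2.3]], "angular": [[0,0,0],[0,0,0],[0,0,0],[0,0,0],[0,0,0]], "gripper": [-1,-1,-1,-1,-1]}}

```text
time_s: 5.5
tool_pos: [0.4791, -0.2188, 0.0898]
tcp_rot: [0.558, 0.823, 0.087, 0.058]
ft_force: [-0.3, 0.2, -1.4]
grip_width: 0.192
```

```bash
python3 -c "
from h import *
hook_now(); print(arm.sense()['ft_force'],arm.sense()['moment'])
go(tcp_for_hook(-76,59,12),YAW,12)"
```

```text
hook x,y,z mm -76.43 -0.76 65.99 yaw 21.75 tilt 12.0 roll 0.04
[-0.29766647  0.18477678 -1.36594296] [-0.08093584  0.13877087  0.04022692]
t 5.5 pos [ 0.4791 -0.2188  0.0898] F [-0.3  0.2 -1.4] w 0.192
lin cm [ 0.08 -0.1   0.69] ang [ 0.   -0.03 -0.05]
```

Emit:
{"api": "send_rows", "payload": {"linear": [[0,-0.03,0.15],[0,-0.06,0.3],[0,-0.09,0.45],[0,-0.09,0.45]], "angular": [[0,0,0],[0,0,0],[0,0,0],[0,0,0]], "gripper": [-1,-1,-1,-1]}}

```text
time_s: 5.9
tool_pos: [0.4795, -0.219, 0.086]
tcp_rot: [0.558, 0.823, 0.087, 0.059]
ft_force: [-0.3, 0.2, -1.3]
grip_width: 0.198
```

Emit:
{"api": "send_rows", "payload": {"linear": [[0,-0.02,0.1],[0,-0.02,0.1]], "angular": [[0,0,0],[0,0,0]], "gripper": [-1,-1]}}

```text
time_s: 6.1
tool_pos: [0.4795, -0.219, 0.085]
tcp_rot: [0.558, 0.823, 0.087, 0.059]
ft_force: [-0.6, -0.9, -0.9]
grip_width: 0.194
```

Emit:
{"api": "send_rows", "payload": {"linear": [[0,-0.02,0.1],[0,-0.02,0.1]], "angular": [[0,0,0],[0,0,0]], "gripper": [-1,-1]}}

```text
time_s: 6.3
tool_pos: [0.4795, -0.219, 0.084]
tcp_rot: [0.558, 0.823, 0.087, 0.059]
ft_force: [-1.1, 0.1, -1.2]
grip_width: 0.194
```

```bash
python3 -c "
from h import *
hook_now(); print(arm.sense()['ft_force'],arm.sense()['moment'])"
```

```text
hook x,y,z mm -76.13 -1.13 60.1 yaw 21.76 tilt 12.04 roll -0.03
[-1.06699741  0.13553962 -1.21107922] [-0.03128766  0.14661626 -0.00618198]
```

Emit:
{"api": "send_rows", "payload": {"linear": [[0.05,-0.02,0.1],[0.08,-0.02,0.1]], "angular": [[0,0,0],[0,0,0]], "gripper": [-1,-1]}}

```text
time_s: 6.5
tool_pos: [0.4796, -0.2187, 0.0835]
tcp_rot: [0.558, 0.823, 0.086, 0.06]
ft_force: [0.6, -1.9, 1.3]
grip_width: 0.19
```

Emit:
{"api": "send_rows", "payload": {"linear": [[0,-0.02,0.1],[0,-0.02,0.1]], "angular": [[0,0,0],[0,0,0]], "gripper": [-1,-1]}}

```text
time_s: 6.7
tool_pos: [0.4798, -0.2187, 0.0831]
tcp_rot: [0.558, 0.823, 0.086, 0.06]
ft_force: [-1.1, -0.3, 10.7]
grip_width: 0.194
```

```bash
python3 -c "
from h import *
hook_now(); print(arm.sense()['ft_force'],arm.sense()['moment'])"
```

```text
hook x,y,z mm -75.76 -1.05 59.15 yaw 21.8 tilt 12.09 roll -0.15
[-1.14119011 -0.32446991 10.66631467] [-0.02318468  0.51405901  0.04928518]
```

Contact is at hook height 59.2 mm, against 59.1 predicted for the plate on the flange corner. So the heights are confirmed. I'll raise 1.2 mm off contact and slide in along the lid's own plane.

Emit:
{"api": "send_rows", "payload": {"linear": [[0,0,-0.17],[0,0.25,-0.17],[0,0.5,-0.17],[0,0.75,-0.17],[0,0.75,-0.17]], "angular": [[0,0,0],[0,0,0],[0,0,0],[0,0,0],[0,0,0]], "gripper": [-1,-1,-1,-1,-1]}}

```text
time_s: 7.2
tool_pos: [0.486, -0.2154, 0.0852]
tcp_rot: [0.558, 0.823, 0.087, 0.059]
ft_force: [-0.3, 0.1, -0.1]
grip_width: 0.197
```

```bash
python3 -c "
from h import *
hook_now(); print(arm.sense()['ft_force'],arm.sense()['moment'])"
```

```text
hook x,y,z mm -68.75 -0.26 61.29 yaw 21.78 tilt 12.05 roll -0.03
[-0.25955921  0.08513461 -0.07387742] [-0.07012415  0.09913534  0.03086251]
```

Emit:
{"api": "send_rows", "payload": {"linear": [[0,0.2,-0.05],[0,0.4,-0.05],[0,0.5,-0.05],[0,0.5,-0.05]], "angular": [[0,0,0],[0,0,0],[0,0,0],[0,0,0]], "gripper": [-1,-1,-1,-1]}}

```text
time_s: 7.6
tool_pos: [0.4899, -0.2138, 0.0865]
tcp_rot: [0.558, 0.823, 0.087, 0.059]
ft_force: [-2.5, -0.7, -1.7]
grip_width: 0.194
```

Emit:
{"api": "send_rows", "payload": {"linear": [[0,0.1,0],[0,0.1,0]], "angular": [[0,0,0],[0,0,0]], "gripper": [-1,-1]}}

```text
time_s: 7.8
tool_pos: [0.4908, -0.2134, 0.0868]
tcp_rot: [0.558, 0.823, 0.087, 0.059]
ft_force: [-2.5, -1.4, -3.4]
grip_width: 0.191
```

```bash
python3 -c "
from h import *
hook_now(); print(arm.sense()['ft_force'],arm.sense()['moment'])"
```

```text
hook x,y,z mm -63.55 -0.19 62.92 yaw 21.76 tilt 12.01 roll -0.0
[-2.46757709 -1.35405482 -3.37033278] [-0.23447038  0.76045982 -0.01809393]
```

```bash
python3 look.py hk
```

```text
hook x,y,z mm -63.55 -0.19 62.92 yaw 21.76 tilt 12.01 roll -0.0
scene 551 283
 plane [0.0006 0.0013 0.0077]  ext [-83.8 -57.2   1.8] [89.2 73.2 13.4]
 rect ((3.0181121826171875, 6.480522155761719), (173.4978790283203, 128.5719451904297), 1.8422061204910278)
 yel [[-51.0, 49.4, 8.1], [-0.7, 66.5, 21.9], [50.5, 71.5, 38.9]]
top 1109 123
 plane [-0.0017 -0.0045  0.0075]  ext [-88.2 -62.4   1.4] [87.6 64.4 13.2]
 rect ((-0.3379364013671875, 1.0180435180664062), (175.8111114501953, 126.78817749023438), 0.010334201157093048)
 yel [[-49.8, 55.0, 4.1], [-0.8, 63.3, 8.3], [46.8, 67.7, 36.7]]
```

View pics/hk.png

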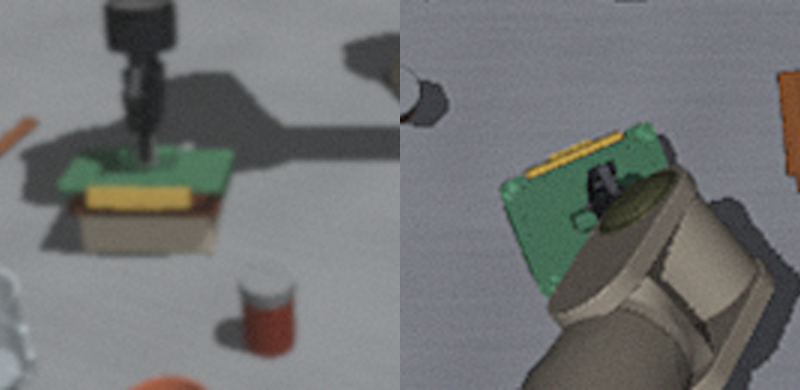

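The lid covers the dish, with the hook edge under the near rim and the yellow flap still above the far rim. Now I'll rotate down about the hook.

```bash
python3 -c "
from h import *
for t,z in((9,62.7),(6,62.4),(4,62.2)):go(tcp_for_hook(-63.5,z,t,hy=-.2),YAW,t)"
```

```text
t 7.9 pos [ 0.4908 -0.2134  0.0868] F [-3.5 -0.9 -2.1] w 0.193
lin cm [0.   0.05 0.35] ang [ 3.02  0.01 -0.04]
t 7.9 pos [ 0.4908 -0.2134  0.0868] F [-3.5 -0.9 -2.1] w 0.193
lin cm [0.   0.08 0.71] ang [ 6.02  0.01 -0.04]
t 7.9 pos [ 0.4908 -0.2134  0.0868] F [-3.5 -0.9 -2.1] w 0.193
lin cm [0.   0.08 0.95] ang [ 8.02  0.01 -0.04]
```

Emit:
{"api": "send_rows", "payload": {"linear": [[0,0.03,0.18],[0,0.05,0.35],[0,0.06,0.53],[0,0.08,0.7],[0,0.08,0.7]], "angular": [[1.5,0,0],[3,0,0],[4.5,0,0],[6,0,0],[6,0,0]], "gripper": [-1,-1,-1,-1,-1]}}

```text
time_s: 8.4
tool_pos: [0.4934, -0.2125, 0.0803]
tcp_rot: [0.56, 0.827, 0.043, 0.03]
ft_force: [-3.6, -1.4, 0.8]
grip_width: 0.195
```

```bash
python3 -c "
from h import *
hook_now(); print(arm.sense()['ft_force'],arm.sense()['moment'])
for t,z in((4,62.2),(3,62.2)):go(tcp_for_hook(-63.5,z,t,hy=-.2),YAW,t)"
```

```text
hook x,y,z mm -62.97 -0.32 62.67 yaw 21.8 tilt 6.02 roll -0.04
[-3.57459558 -1.4306719   0.80219547] [-0.19862984  0.68143455 -0.02307079]
t 8.4 pos [ 0.4934 -0.2125  0.0803] F [-3.6 -1.4  0.8] w 0.195
lin cm [ 0.01 -0.02  0.26] ang [2.02 0.04 0.  ]
t 8.4 pos [ 0.4934 -0.2125  0.0803] F [-3.6 -1.4  0.8] w 0.195
lin cm [ 0.01 -0.01  0.37] ang [3.02 0.04 0.  ]
```

Emit:
{"api": "send_rows", "payload": {"linear": [[0,-0.04,0.06],[0,-0.08,0.13],[0,-0.08,0.2],[0,-0.08,0.26],[0,-0.08,0.26]], "angular": [[0.5,0,0],[1,0,0],[1.5,0,0],[2,0,0],[2,0,0]], "gripper": [-1,-1,-1,-1,-1]}}

```text
time_s: 8.9
tool_pos: [0.4931, -0.213, 0.0779]
tcp_rot: [0.561, 0.827, 0.029, 0.021]
ft_force: [1.0, -0.5, 1.7]
grip_width: 0.192
```

```bash
python3 look.py t4;python3 -c "
from h import *
hook_now(); print(arm.sense()['ft_force'],arm.sense()['moment'])"
```

```text
hook x,y,z mm -63.99 -0.69 62.37 yaw 21.77 tilt 4.07 roll -0.09
scene 772 259
 plane [ 0.0001 -0.0029  0.0078]  ext [-84.1 -65.8   2.4] [88.8 72.2 13.5]
 rect ((3.1808090209960938, 2.2132492065429688), (172.49874877929688, 136.62171936035156), 1.3990156650543213)
 yel [[-50.5, 48.4, 7.1], [2.1, 68.5, 19.1], [53.3, 74.5, 42.9]]
top 525 118
 plane [-0.0031 -0.0048  0.0075]  ext [-81.8 -31.1   2.1] [87.9 64.  12.9]
 rect ((22.01103973388672, 49.397972106933594), (79.24604797363281, 193.63560485839844), 60.69188690185547)
 yel [[-48.5, 58.1, 1.6], [2.7, 64.1, 7.6], [46.9, 70.5, 23.1]]
hook x,y,z mm -64.11 -0.66 62.34 yaw 21.76 tilt 4.08 roll -0.09
[ 1.94849784 -0.48877664  2.80707931] [-2.06590557e-04 -2.99302154e-01 -7.12099939e-02]
```

View pics/t4.png

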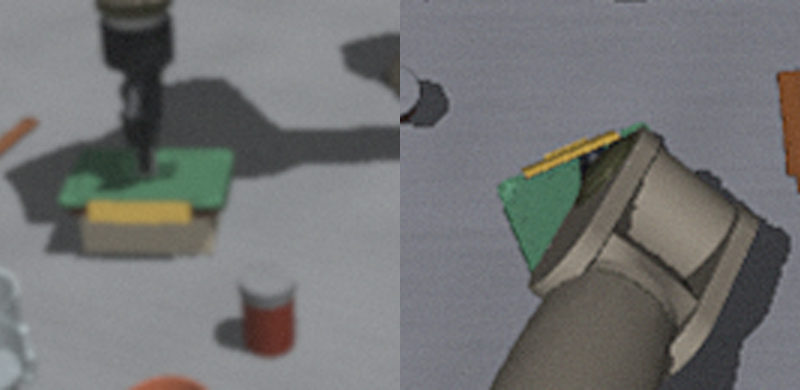

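The lid sits on the rim with the catch just starting to ride on the flange. I'm letting go, to press between bar and flap with shut fingers.

Emit:
{"api": "send_rows", "payload": {"linear": [[0,0,0],[0,0,0],[0,0,0],[0,0,0],[0,0,0]], "angular": [[0,0,0],[0,0,0],[0,0,0],[0,0,0],[0,0,0]], "gripper": [0,0.1,0.1,0.1,0.1]}}

```text
time_s: 9.5
tool_pos: [0.4926, -0.2129, 0.0776]
tcp_rot: [0.561, 0.827, 0.029, 0.02]
ft_force: [-0.4, 0.1, 0.3]
grip_width: 0.555
```

Emit:
{"api": "send_rows", "payload": {"linear": [[0,0,-0.5],[0,0,-1.5],[0,0,-3],[0,0,-5],[0,0,-6]], "angular": [[0,0,0],[0,0,0],[-2,0,0],[-4,0,0],[-4,0,0]], "gripper": [0.1,0.1,0.1,0.1,-1]}}

```text
time_s: 10.0
tool_pos: [0.4888, -0.215, 0.1397]
tcp_rot: [0.56, 0.826, 0.058, 0.041]
ft_force: [0.2, -0.2, 0.1]
grip_width: 0.395
```

```bash
python3 look.py rel; python3 -c "
from h import *
for z in (.12,.085): go(np.r_[C-np.array([np.cos(.38),np.sin(.38)])*.0015+np.array([np.cos(.38),np.sin(.38)])*.036,z],YAW,0)"
```

```text
hook x,y,z mm -67.52 -0.93 119.85 yaw 21.74 tilt 8.13 roll -0.17
scene 68 0
 plane [-0.0039  0.1402  0.0466]  ext [-28.8  -9.5  42.5] [29.6 12.9 50. ]
 rect ((0.4073009490966797, 1.760427474975586), (22.357803344726562, 58.46089553833008), 89.52214813232422)
top 59 0
 plane [0.0556 0.101  0.0449]  ext [ -3.5 -11.   40.9] [30.5  7.4 49.5]
 rect ((13.507408142089844, -1.858830451965332), (33.667232513427734, 18.065824508666992), 5.529393672943115)
t 10.1 pos [ 0.4892 -0.215   0.1392] F [-0.1 -0.1 -0.2] w 0.22
lin cm [0.15 3.87 2.49] ang [ 8.08  0.21 -0.05]
t 10.1 pos [ 0.4892 -0.215   0.1392] F [-0.1 -0.1 -0.2] w 0.22
lin cm [0.16 3.38 5.96] ang [ 8.08  0.21 -0.05]
```

View pics/rel.png

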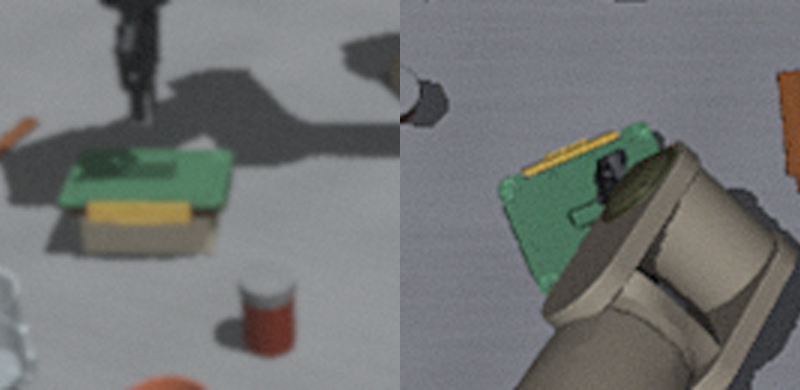

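Emit:
{"api": "send_rows", "payload": {"linear": [[0.1,0.8,0.4],[0.15,1.8,1],[0.15,2.8,1.7],[0.15,3.87,2.49],[0.15,3.87,2.49]], "angular": [[2,0,0],[4,0,0],[6,0.2,0],[8,0.2,0],[8,0.2,0]], "gripper": [-1,-1,-1,-1,-1]}}

```text
time_s: 10.6
tool_pos: [0.5277, -0.1964, 0.1166]
tcp_rot: [0.56, 0.828, 0.001, -0.002]
ft_force: [0.7, -0.1, -0.5]
grip_width: -0.001
```

```bash
python3 look.py ab
python3 - <<'E'
from h import *
s=arm.sense()
# plate top points in dish frame
a=np.radians(YAW);ex=np.array([np.cos(a),np.sin(a)]);ey=np.array([-np.sin(a),np.cos(a)])
for n in("scene","top"):
    f=np.load(n+"_ab.npz");im,d=f["im"],f["d"];H,S,V=cv2.split(cv2.cvtColor(im,cv2.COLOR_RGB2HSV))
    P=pts(n,(H>55)&(H<95)&(S>60),d);q=np.c_[(P[:,:2]-C)@ex,(P[:,:2]-C)@ey,P[:,2]]
    k=(abs(q[:,0])<.06)&(abs(q[:,1])<.08)&(abs(q[:,0])>.018)&(q[:,2]>.05)&(q[:,2]<.085);q=q[k]
    A=np.c_[q[:,:2],np.ones(len(q))];c=np.linalg.lstsq(A,q[:,2],rcond=None)[0];print(n,len(q),c.round(4),"plate top at hook/catch mm",((A@c).mean()*1000).round(1),((c[2]+c[0]*np.array([-.062,.0585]))*1000).round(1))
go(np.r_[C+ex*.035,.080],YAW,0)
E
```

```text
hook x,y,z mm -26.73 1.9 105.51 yaw 21.89 tilt -0.09 roll 0.25
scene 718 99
 plane [ 0.0045 -0.0703  0.0433]  ext [-86.4 -89.5  38. ] [85.8 34.1 49.9]
 rect ((0.2061614990234375, -28.639400482177734), (171.71408081054688, 123.17732238769531), 0.8749160170555115)
 yel [[-51.4, 26.5, 40.6], [-4.0, 31.0, 45.2], [46.4, 35.8, 49.5]]
top 104 14
 plane [ 0.0209 -0.0729  0.0415]  ext [-55.9 -74.3  36.6] [84.3 27.6 48.1]
 rect ((9.770126342773438, -20.04495620727539), (163.6233673095703, 47.41392517089844), 23.411508560180664)
 yel [[30.7, 21.8, 37.4], [39.6, 26.3, 41.9], [48.0, 29.3, 43.9]]
scene 381 [ 0.0772 -0.0008  0.0706] plate top at hook/catch mm 71.2 [65.8 75.1]
top 84 [0.0478 0.0303 0.0707] plate top at hook/catch mm 74.0 [67.7 73.5]
t 10.7 pos [ 0.5268 -0.1972  0.1176] F [ 0.8 -0.1 -0.6] w 0.003
lin cm [-0.13  0.08  3.76] ang [ 0.01 -0.21  0.02]
```

The plate top measures 66 mm at the hook, which is its home height. At the flap it is 75 mm, about 9 mm high, so the catch is riding on the flange. I'll press now.

Emit:
{"api": "send_rows", "payload": {"linear": [[-0.05,0,1],[-0.1,0.05,2],[-0.1,0.1,3],[-0.1,0.1,3.9],[-0.1,0.1,3.9]], "angular": [[0,-0.2,0],[0,-0.2,0],[0,-0.2,0],[0,-0.2,0],[0,-0.2,0]], "gripper": [-1,-1,-1,-1,-1]}}

```text
time_s: 11.2
tool_pos: [0.5275, -0.1977, 0.0777]
tcp_rot: [0.561, 0.828, 0.0, -0.001]
ft_force: [-0.5, -0.2, 0.0]
grip_width: 0.001
```

Emit:
{"api": "send_rows", "payload": {"linear": [[0,0,0.2],[0,0,0.4],[0,0,0.4]], "angular": [[0,0,0],[0,0,0],[0,0,0]], "gripper": [-1,-1,-1]}}

```text
time_s: 11.5
tool_pos: [0.5283, -0.198, 0.0753]
tcp_rot: [0.561, 0.828, 0.0, 0.001]
ft_force: [-0.7, 0.2, 0.3]
grip_width: 0.002
```

Emit:
{"api": "send_rows", "payload": {"linear": [[0,0,0.15],[0,0,0.3],[0,0,0.3]], "angular": [[0,0,0],[0,0,0],[0,0,0]], "gripper": [-1,-1,-1]}}

```text
time_s: 11.8
tool_pos: [0.5283, -0.198, 0.0722]
tcp_rot: [0.561, 0.828, 0.0, 0.001]
ft_force: [1.0, 0.1, 0.5]
grip_width: 0.0
```

Emit:
{"api": "send_rows", "payload": {"linear": [[0,0,0.1],[0,0,0.2],[0,0,0.2]], "angular": [[0,0,0],[0,0,0],[0,0,0]], "gripper": [-1,-1,-1]}}

```text
time_s: 12.1
tool_pos: [0.5282, -0.1979, 0.07]
tcp_rot: [0.561, 0.828, 0.0, 0.0]
ft_force: [0.9, 0.9, -0.3]
grip_width: 0.005
```

Emit:
{"api": "send_rows", "payload": {"linear": [[0,0,0.1],[0,0,0.15],[0,0,0.15]], "angular": [[0,0,0],[0,0,0],[0,0,0]], "gripper": [-1,-1,-1]}}

```text
time_s: 12.4
tool_pos: [0.5283, -0.198, 0.0687]
tcp_rot: [0.561, 0.828, 0.0, 0.0]
ft_force: [0.1, 0.7, 1.0]
grip_width: -0.003
```

```bash
cat > plate.py <<'E'
import sys
from h import *
tag=sys.argv[1]
a=np.radians(YAW);ex=np.array([np.cos(a),np.sin(a)]);ey=np.array([-np.sin(a),np.cos(a)])
for n in("scene","top"):
    f=np.load(f"{n}_{tag}.npz");im,d=f["im"],f["d"];H,S,V=cv2.split(cv2.cvtColor(im,cv2.COLOR_RGB2HSV))
    P=pts(n,(H>55)&(H<95)&(S>60),d);q=np.c_[(P[:,:2]-C)@ex,(P[:,:2]-C)@ey,P[:,2]]*1000
    k=(abs(q[:,0]+2)<58)&(abs(q[:,1])<80)&(abs(q[:,0])>18)&(q[:,2]>50)&(q[:,2]<85);q=q[k]
    for lo in (-60,-40,18,32,45):
        b=q[(q[:,0]>=lo)&(q[:,0]<lo+14)]; print(n,"x",lo,len(b),np.percentile(b[:,2],[25,50,75]).round(1) if len(b)>5 else "")
E
python3 plate.py ab; python3 look.py pr1; python3 plate.py pr1
```

```text
scene x -60 46 [65.9 66.7 67.5]
scene x -40 50 [66.9 67.9 68.6]
scene x 18 94 [72.  72.7 73.5]
scene x 32 100 [72.6 73.4 74.2]
scene x 45 38 [73.9 74.6 75.2]
top x -60 0 
top x -40 8 [66.8 68.3 69.3]
top x 18 2 
top x 32 25 [73.1 74.  75.4]
top x 45 35 [74.5 75.4 77.3]
hook x,y,z mm -26.74 0.27 57.43 yaw 21.77 tilt 0.03 roll -0.03
scene 701 252
 plane [ 0.0008 -0.0226  0.0006]  ext [-80.2 -97.6  -4.5] [87.5 34.8  6.9]
 rect ((3.818572998046875, -31.61395263671875), (167.65139770507812, 132.3376922607422), 0.21407778561115265)
 yel [[-51.3, 13.0, -0.7], [0.4, 32.3, 11.3], [51.6, 37.5, 38.5]]
top 84 13
 plane [ 0.0027 -0.0379  0.0006]  ext [ 52.8 -10.5  -5. ] [85.7 28.   6.1]
 rect ((74.95712280273438, 12.965958595275879), (25.680444717407227, 45.92646026611328), 50.385337829589844)
 yel [[36.4, 22.1, -3.7], [44.5, 27.4, 0.6], [49.0, 31.4, 3.4]]
scene x -60 52 [64.7 66.2 67.8]
scene x -40 59 [65.2 66.3 67.6]
scene x 18 81 [67.2 68.2 69.1]
scene x 32 100 [67.  68.4 69.3]
scene x 45 52 [67.7 68.8 69.8]
top x -60 0 
top x -40 0 
top x 18 1 
top x 32 17 [66.9 67.6 68.7]
top x 45 28 [66.4 69.4 71.5]
```

View pics/pr1.png

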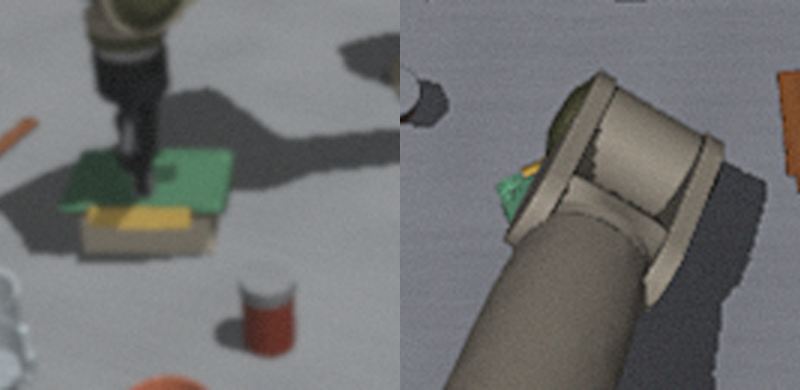

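The plate is following the fingertip down: about 68.7 mm at the flap side now, so roughly 2.5 mm left. I'll keep pressing.

Emit:
{"api": "send_rows", "payload": {"linear": [[0,0,0.1],[0,0,0.15],[0,0,0.15]], "angular": [[0,0,0],[0,0,0],[0,0,0]], "gripper": [-1,-1,-1]}}

```text
time_s: 12.8
tool_pos: [0.5282, -0.198, 0.0671]
tcp_rot: [0.561, 0.828, 0.0, 0.0]
ft_force: [-0.3, 0.1, 0.1]
grip_width: 0.002
```

Emit:
{"api": "send_rows", "payload": {"linear": [[0,0,0.1],[0,0,0.1],[0,0,0.1]], "angular": [[0,0,0],[0,0,0],[0,0,0]], "gripper": [-1,-1,-1]}}

```text
time_s: 13.1
tool_pos: [0.5283, -0.198, 0.0662]
tcp_rot: [0.561, 0.828, 0.0, 0.0]
ft_force: [1.1, -0.2, 0.1]
grip_width: -0.003
```

Emit:
{"api": "send_rows", "payload": {"linear": [[0,0,0.1],[0,0,0.1],[0,0,0.1]], "angular": [[0,0,0],[0,0,0],[0,0,0]], "gripper": [-1,-1,-1]}}

```text
time_s: 13.4
tool_pos: [0.5284, -0.198, 0.0661]
tcp_rot: [0.561, 0.828, 0.0, 0.001]
ft_force: [-3.3, 1.3, 7.1]
grip_width: 0.003
```

Emit:
{"api": "send_rows", "payload": {"linear": [[0,0,0.1],[0,0,0.1],[0,0,0.1]], "angular": [[0,0,0],[0,0,0],[0,0,0]], "gripper": [-1,-1,-1]}}

```text
time_s: 13.7
tool_pos: [0.5284, -0.198, 0.066]
tcp_rot: [0.561, 0.828, -0.0, 0.001]
ft_force: [-7.3, 2.6, 16.1]
grip_width: -0.002
```

```bash
python3 look.py pr2; python3 plate.py pr2
```

```text
hook x,y,z mm -26.6 0.13 54.74 yaw 21.79 tilt 0.05 roll -0.08
scene 766 228
 plane [-0.0007  0.001   0.0003]  ext [-81.7 -96.2  -5.8] [87.8 33.   5.4]
 rect ((3.1462554931640625, -31.897750854492188), (169.3096923828125, 129.3252716064453), 0.22544875741004944)
 yel [[-48.5, 12.9, 0.6], [2.6, 30.7, 13.1], [51.3, 35.3, 36.6]]
top 84 10
 plane [-0.0571 -0.0226  0.004 ]  ext [ 51.8 -10.6  -5.6] [87.3 28.   5.7]
 rect ((74.90677642822266, 13.030792236328125), (25.6329345703125, 44.43956756591797), 52.92857360839844)
scene x -60 60 [64.9 66.  67. ]
scene x -40 59 [64.6 65.7 66.6]
scene x 18 93 [64.5 65.7 66.9]
scene x 32 96 [64.8 65.9 66.8]
scene x 45 54 [65.6 66.4 67.3]
top x -60 0 
top x -40 0 
top x 18 0 
top x 32 16 [64.7 65.3 67.2]
top x 45 27 [65.2 66.9 68. ]
```

View pics/pr2.png

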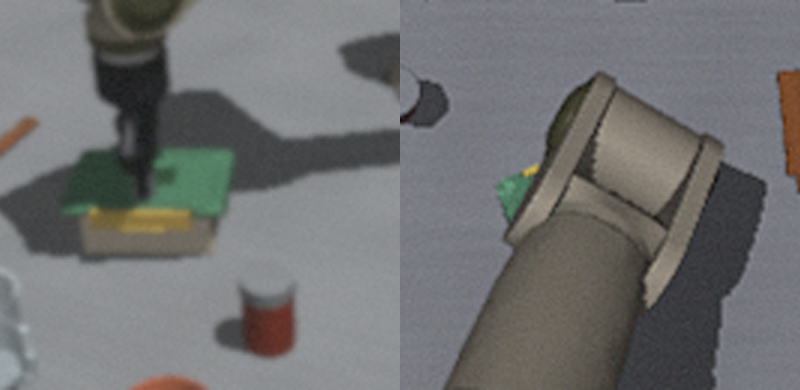

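The plate is now flat at 66 mm all across, which is home height, and it resists a 16 N press. I'm retracting to check it unloaded.

Emit:
{"api": "send_rows", "payload": {"linear": [[0,0,-0.5],[0,0,-2],[0,0,-5],[0,0,-9],[0,0,-13]], "angular": [[0,0,0],[0,0,0],[0,0,0],[0,0,0],[0,0,0]], "gripper": [-1,-1,-1,-1,-1]}}

```text
time_s: 14.3
tool_pos: [0.5279, -0.1978, 0.1955]
tcp_rot: [0.561, 0.828, 0.0, 0.0]
ft_force: [0.4, -0.5, 0.1]
grip_width: -0.003
```

Emit:
{"api": "send_rows", "payload": {"linear": [[3,-1,-1],[7,-3,-2],[11.5,-4,-3],[16,-5,-3],[20,-6,-3]], "angular": [[0,0,0],[0,0,0],[0,0,0],[0,0,0],[0,0,0]], "gripper": [-1,-1,-1,-1,-1]}}

```text
time_s: 14.8
tool_pos: [0.3969, -0.033, 0.2243]
tcp_rot: [0.561, 0.828, 0.0, 0.001]
ft_force: [0.8, 0.4, 0.6]
grip_width: -0.001
```

```bash
python3 look.py fin; python3 plate.py fin
python3 - <<'E'
from h import *
a=np.radians(YAW);ex=np.array([np.cos(a),np.sin(a)]);ey=np.array([-np.sin(a),np.cos(a)])
for tag in("rel","pr2","fin"):
  for n in("scene","top"):
    f=np.load(f"{n}_{tag}.npz");im,d=f["im"],f["d"];H,S,V=cv2.split(cv2.cvtColor(im,cv2.COLOR_RGB2HSV))
    P=pts(n,(H>18)&(H<38)&(S>90),d);q=np.c_[(P[:,:2]-C)@ex,(P[:,:2]-C)@ey,P[:,2]]*1000
    q=q[(abs(q[:,0]-62)<20)&(abs(q[:,1])<60)&(q[:,2]>35)]
    print(tag,n,len(q))
    for lo in (40,46,52,58,64):
        b=q[(q[:,2]>=lo)&(q[:,2]<lo+6)]
        if len(b)>4: print("  z",lo,len(b),"x med",np.median(b[:,0]).round(1))
f=np.load("top_fin.npz");im=f["im"];H,S,V=cv2.split(cv2.cvtColor(im,cv2.COLOR_RGB2HSV))
m=(H>55)&(H<95)&(S>60);m[:,:250]=0;m[:150]=0;m[260:]=0;m[:,390:]=0
r,b=rect("top",m,.066);print(r)
E
```

```text
hook x,y,z mm -87.42 202.19 213.01 yaw 21.76 tilt 0.08 roll -0.06
scene 0 0
top 0 0
scene x -60 87 [64.7 65.8 66.8]
scene x -40 59 [65.3 65.8 66.4]
scene x 18 115 [64.4 65.2 66.3]
scene x 32 104 [64.9 65.8 66.8]
scene x 45 74 [65.8 66.7 67.4]
top x -60 219 [64.5 66.2 67.8]
top x -40 216 [64.8 66.3 67.5]
top x 18 215 [64.4 65.8 67.4]
top x 32 215 [64.5 66.3 68. ]
top x 45 169 [65.  66.4 67.9]
rel scene 258
  z 40 5 x med 49.7
  z 52 24 x med 67.5
  z 58 71 x med 68.6
  z 64 59 x med 67.0
rel top 107
  z 52 14 x med 69.5
  z 58 13 x med 70.1
  z 64 9 x med 67.3
pr2 scene 225
  z 40 10 x med 64.7
  z 46 56 x med 67.4
  z 52 46 x med 65.8
  z 58 61 x med 66.3
  z 64 52 x med 64.2
pr2 top 15
  z 64 7 x med 62.9
fin scene 224
  z 40 9 x med 65.5
  z 46 50 x med 67.9
  z 52 58 x med 66.3
  z 58 53 x med 66.6
  z 64 54 x med 65.1
fin top 74
  z 40 7 x med 68.6
  z 46 6 x med 68.8
  z 58 11 x med 64.3
  z 64 47 x med 63.8
((496.462890625, -211.31344604492188), (133.08734130859375, 178.49656677246094), 21.603118896484375)
```

View pics/fin.png

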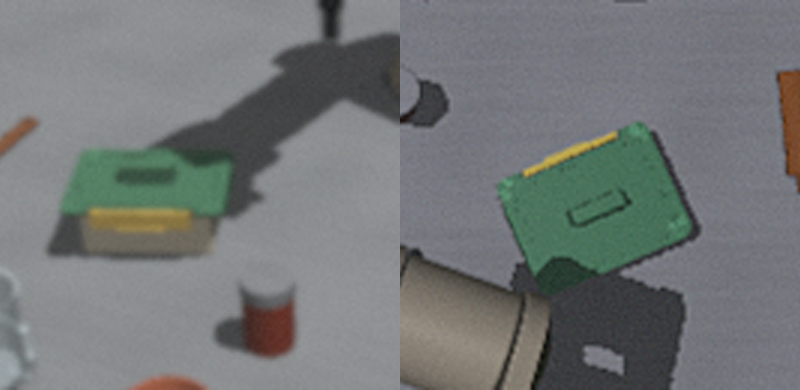

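The lid is level at 66 mm from hook to flap. The flap hangs vertically, with its face at x of about 65 to 68 mm from top to bottom, so it is closed. The robot is clear, so I'm handing in.

```bash
python3 -c "
from h import *
print(arm.sense()['time_s'],arm.close_job())"
```

```text
the job is handed in; nothing more can be done
14.9 None
```

The green lid is on the larger dish, hooked on the robot side and snapped home on the flap side. I handed the job in at 14.9 s of the 58 s allowed.

**What I did:**
1. I gripped the lid by its bar and carried it over tilted 12°.
2. I touched the plate to the rim to confirm its height, then slid the hook ledge under the near rim.
3. I rotated the lid down, let go, and pressed between the bar and the flap with shut fingers. The plate came down from about 9 mm high at the flap.

**Last checks, with the robot clear:**
- **Plate:** the top measures about 66 mm from hook edge to flap in both views, which is the home height.
- **Flap:** it hangs vertically, so it reads as closed.
- **Dish:** from the lid on it, it still stands within about 3 mm of where it was, at the same yaw.
- **Snap force:** the press read only about 0–1 N at the end of each step while the catch went over, not the expected 5–15 N. Those readings fall only at the end of each step, so the peak was probably missed. At home the plate then held against 16 N.
- **Other objects:** I didn't measure the other objects again afterwards. The arm passed above them, and no unexpected contact showed in the forces.

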